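# Start the dish turntable from its key row

### The job

Start the dish turntable with your fingertips, in this order: tip the rocker switch fully over by pushing down its raised end, push the square key fully down, then push the plain round key fully down; each stays where it is put. Leave the mushroom-shaped stop head unpressed, and do not lift or shift the agar dish on the table or the lamp cap and cup standing beside the unit.

Things in the scene. Friction and masses are not known exactly. Their poses are not given: they have to be found in the camera images.
- unit: fixed white case, 235 (its x) x 116 (its y) x 40 mm high, on a 2 mm mat; origin under the centre of its key block, z up, -x side towards the robot. Key block: four black modules 54 x 49 x 6 mm on its top, centres at x +-29, y +-26 mm, in varying order, turned like the unit, all caps white. Behind, at x = 118 mm, a fixed metal table 104 mm across carries the dish
- rocker_press (a point): point to push on the rocker: middle of its raised face, 14 mm from the pivot on the unit's +x (far) side; moves with it. The rocker is a shallow V of two flat faces, each 22 mm (unit's x) x 24 mm, pivot along the unit's y, 60 mm above the worktop. Off: near face level, far face rising away from the robot at 0.4 rad, this point about 65 mm up. On: far face level, 60 mm up
- rocker (a joint): rocker angle, about 0 = off (as found), 0.4 rad = fully on (stop); stays where it is left; about 3 to 4 N at the push point moves it
- square_key_top (a point): centre of the top of the square key, 26 x 26 mm, flat, 64 mm above the worktop when up and 58 mm when down
- square_key (a joint): travel of the square key, about 0 = up (as found), 0.006 m = fully down (stop); stays where it is left; about 3 N moves it straight down
- round_key_top (a point): centre of the top of the plain round key, a flat-topped cylinder 28 mm across, 64 mm above the worktop when up and 58 mm when down
- round_key (a joint): travel of the round key, about 0 = up (as found), 0.006 m = fully down (stop); stays where it is left; about 3 N moves it straight down
- stop_key_top (a point): centre of the top of the stop head, a domed mushroom 36 mm across on a thinner neck, 68 mm above the worktop; not to be pressed
- stop_key (a joint): travel of the stop head, 0 = up, 0.005 m = down; springs back up; 1.5 N starts it, 7 N pushes it down
- dish: loose lidded agar dish, 92 mm across and 17 mm high, lying on the metal table between three short pins, its underside 52 mm above the worktop; origin at the centre of its underside; leave it
- cap_cup: loose small round lamp cap, 41 mm across and 42 mm high, standing right of the key block; origin at the centre of its underside; leave it
- beaker: loose open grey cup, 77 mm across and 83 mm high, standing right of the unit; origin at the centre of its underside; leave it
Not all that is in view belongs to the job. What is shaped like the beaker but green is not meant.

How it is judged:
By the outcome, as a careful person would: the job done as asked, in the order asked, and still so for the second after the job is handed in, with the robot touching nothing.
It also fails if it takes over 38 s, if anything falls off the work surface, if the arm or the gripper's body presses on something with over 40 N, if the wrist force passes 120 N, or if a joint passes its speed limit or range.

### The arm

A 6-joint arm with a two-finger parallel gripper is mounted at the origin on a cart in front of the work surface, level with it; the furniture and walls round the work are solid. World frame = base frame: x ahead of the robot, y to its left, z up, the work surface at z = 0. Lengths are in m, angles in degrees, forces in N, time in s.
With the tool pointing down it reaches from about 0.325 to 0.85 m from the base axis. Payload 4.4 kg.
Tool frame: the origin (TCP) lies on the centre line of the jaws, within the pads' length; the fingertips stand 14 mm ahead of it and the grasp point (between the pads) lies 5 mm behind it; z points along the fingers, y is the line along which they close (so a half turn about z gives the same grasp; the last joint's range is limited). The gripper opens to 94 mm and grips with 3 to 60 N. Pads are 16 mm wide; open, the fingers measure 119 mm over their backs; the gripper's body (75 mm by 177 mm) begins 78 mm behind the grasp point.
Start: joints at [-85.113, 11.837, 88.321, -0, 79.842, -8.623], TCP at [0.134, -0.559, 0.219] pointing down, gripper open.
Joint ranges: [-156.59, 156.59], [-49.26, 127.26], [12.9, 141.05], [-63.56, 243.56], [4.71, 150.69], [-161.64, 161.64]. Speed limits (degrees/s): [159.86, 159.86, 180, 180, 180, 180].

### API

Orientations are given as [roll, pitch, yaw] about the fixed x, y, z axes, in that order (R = Rz(yaw) Ry(pitch) Rx(roll)).
In Python, from bench import env, grab_frame, order gives the robot as it stands. The module is installed in compiled form; this text tells all that it offers.
- The arm moves only by the tool jog_arm, never from a script. Its argument "steps" is a list of rows, each a list of 7 numbers: the finger opening in cm, from 0 to 9.4, then the shift along the tool's x, y, z in cm, then the turn, a rotation vector about the tool's x, y, z in rad. A call has 1 to 8 rows; each row shifts and turns the commanded pose from where the row before left it, along the tool's axes as they then stand; what a row does not reach is not made up. A row lasts 1/10 s, in which the tool goes at most 50 mm and 8.59 degrees, less where a joint would pass 70% of its speed; a pose out of reach is approached as far as the arm can. A call with a gripper value outside its range is refused whole. The fingers move at their own pace and stop on an object; "squeeze" is the grip in N (left out, the last holds). Time passes only in rows, so rows that do not move let the fingers close. It gives the time, the measured TCP pose, the force, the opening and the grip force at its end, in the units of the state.
- env.state(): the state, without advancing time (a new reading comes with each control period).
- grab_frame(name): name is "scene" or "top" or "wrist"; returns a dict with "color" (400x640x3 uint8, blue, green, red), "fx", "fy", "cx", "cy" (pixels), "position" and "rotation" of the camera in the world. Camera axes: x right, y up, looking along -z (the intrinsics and any distortion apply to the point x, -y, -z); pixel columns grow to the right and rows downward; lengths in m; the calibration is good to about 2 mm. The wrist camera is an equidistant fisheye: a pixel r from the principal point sees the ray r / f radians off the axis. A picture is of the moment at which its call begins. There is no depth.
- order.sign_off(): hands the job in; it is judged then, once.
The state is a dict: "time_s": time; "q": joint angles; "dq": joint speeds; "effort": joint torques, N m; "eef_pos": TCP position; "eef_rot": TCP orientation; "wrist_force": force on the tool from outside, world axes, zero at the start; "ft_torque": the same for the moment, N m; "grip_width": finger opening in m; "finger_force": force on a finger pad.
Only numpy, scipy, OpenCV 4.12 (cv2) and the standard library are available. Lean on these libraries where they do the work, as an engineer would, in place of code of your own. Each camera call takes 0.05 s, during which the arm holds its last target. There are 200 camera calls.

## Working session

There is one attempt and no reset: what is moved stays moved. The work goes in short steps, Python scripts to look and compute and a tool call to move; the robot and the scene stay as the last step left them, time stands still between calls to the robot, and variables do not carry over. Pictures are saved under pics/ and viewed, at most 10 in all, crops included, and the job is handed in when it is done.

Besides the shell and the picture viewer there is one more tool, called after "Call:" as a command line: name --pt "numbers of a row" for each row, then --argument value for the rest. jog_arm: Moves the arm, as the interface text tells. Its arguments: {"type":"object","properties":{"steps":{"type":"array","items":{"type":"array","items":{"type":"number"}}},"squeeze":{"type":"number"}},"required":["steps"]}

```bash
mkdir -p pics; python3 - <<'E'
from bench import env, grab_frame
import cv2,pickle
s=env.state();print(s)
for n in("scene","top"):
    f=grab_frame(n);cv2.imwrite(f"pics/{n}0.png",f["color"]);pickle.dump(f,open(f"{n}0.pkl","wb"))
    print(n,f["fx"],f["fy"],f["cx"],f["cy"],f["position"],f["rotation"],f.keys())
E
```

```text
{'time_s': 0.0, 'q': array([-8.51109680e+01,  1.18843505e+01,  8.84041404e+01,  4.05347394e-04,
        7.98407054e+01, -8.62321943e+00]), 'dq': array([ 0.03843088,  0.0650612 , -0.07315675, -0.10657303,  0.06053496,
       -0.09911748]), 'effort': array([-1.68257116e-04, -3.70878804e+01, -2.81415832e+01,  6.98776986e-02,
        3.62032524e-02, -1.74580050e-04]), 'eef_pos': array([ 0.13427346, -0.55830999,  0.21829522]), 'eef_rot': array([-1.79872324e+02, -1.97654826e-02,  1.35121575e+01]), 'wrist_force': array([-0.77033544, -0.49072992,  0.28344704]), 'ft_torque': array([-0.01864969,  0.01793903, -0.0084922 ]), 'finger_force': 0.0, 'grip_width': 0.0939037576318942}
scene 398.26670872123503 398.26670872123503 320.0560719842526 199.60622298098693 [ 1.16275289 -0.18584521  0.49331129] [ 59.98515436   0.40980177 112.59896148] dict_keys(['color', 'fx', 'fy', 'cx', 'cy', 'position', 'rotation'])
top 486.6786007116696 486.6786007116696 312.88395098199663 190.222873886935 [ 0.31311684 -0.47576738  0.91280422] [ 10.82290385  -1.2000615  -89.34303796] dict_keys(['color', 'fx', 'fy', 'cx', 'cy', 'position', 'rotation'])
```

View pics/scene0.png

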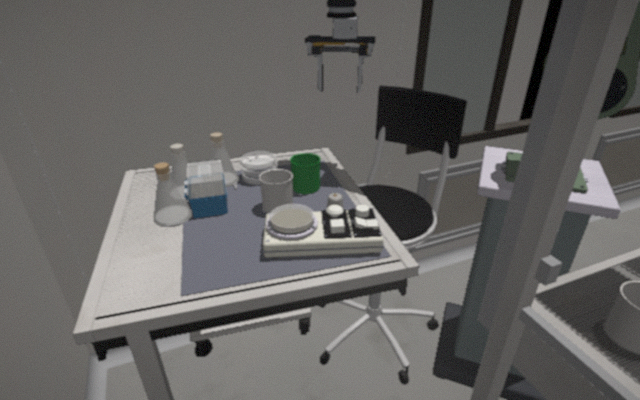

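View pics/top0.png

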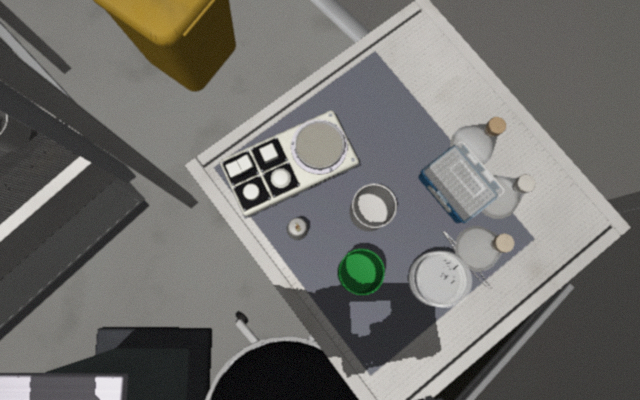

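The unit lies at about (240–350, 115–210) in the top view, with the keys on its left part and the dish at (320,146). The cup is at (374,206), the lamp cap at (297,228) and the green decoy at (361,271). I'll enlarge the key blocks next.

```bash
python3 - <<'E'
import cv2
a=cv2.imread("pics/top0.png")[105:220,215:365]
b=cv2.imread("pics/scene0.png")[185:265,255:390]
cv2.imwrite("pics/topc.png",cv2.resize(a,None,fx=5,fy=5,interpolation=2))
cv2.imwrite("pics/scenec.png",cv2.resize(b,None,fx=5.5,fy=5.5,interpolation=2))
E
```

```text
(no output)
```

View pics/topc.png

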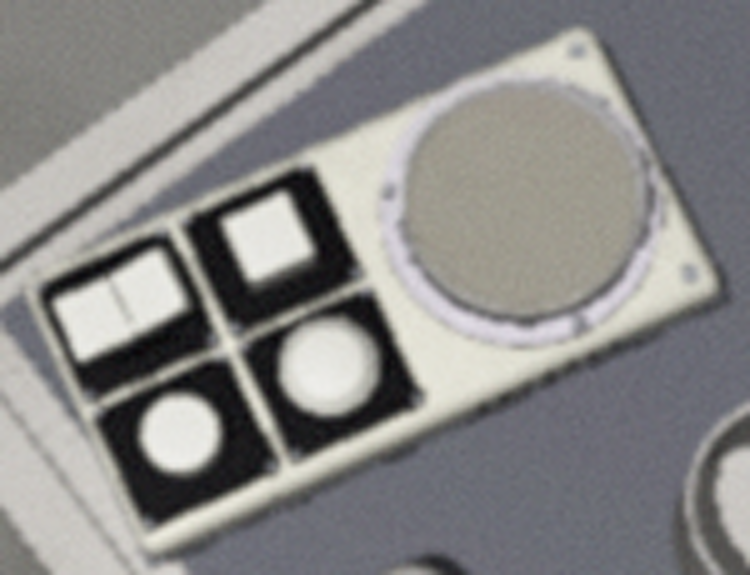

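View pics/scenec.png

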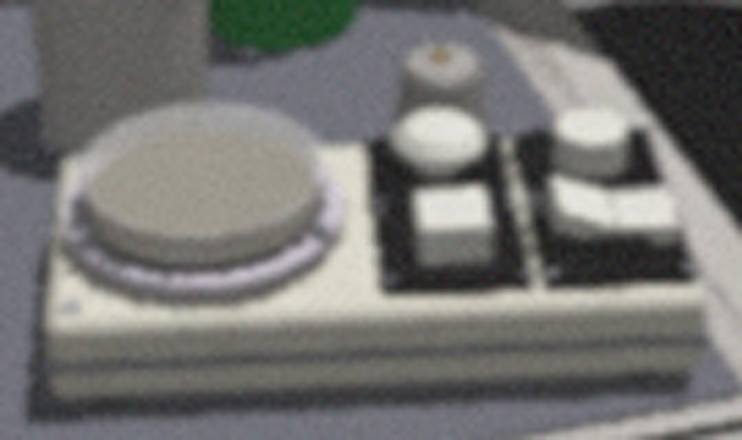

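The layout is clear. In unit terms, the rocker is at (−29,+26), square at (+29,+26), plain round at (−29,−26) and mushroom at (+29,−26). In the top crop: rocker pivot (122,300), square (268,235), round (180,432), stop (329,367). I'll triangulate these from both views and fit the unit pose.

```bash
cat > h.py <<'E'
import numpy as np,pickle
from scipy.optimize import least_squares
from scipy.spatial.transform import Rotation as Ro
def proj(f,P):
    p=(np.asarray(P)-f["position"])@Ro.from_euler('xyz',f["rotation"],degrees=True).as_matrix()
    return np.c_[f["cx"]+f["fx"]*p[:,0]/-p[:,2],f["cy"]-f["fy"]*p[:,1]/-p[:,2]]
def unit(v,L):
    L=np.asarray(L)*1e-3;c,s=np.cos(v[3]),np.sin(v[3])
    return np.c_[v[0]+c*L[:,0]-s*L[:,1],v[1]+s*L[:,0]+c*L[:,1],v[2]+L[:,2]]
E
python3 - <<'E'
from h import *
T,S=[pickle.load(open(n+"0.pkl","rb")) for n in("top","scene")]
ct=lambda a,o,k:(np.array(a,float)+.5)/k-.5+o
names=["rockerpivot","square","round"]
L=[[-29,26,60],[29,26,64],[-29,-26,64]]
t=ct([[122,300],[268,235],[180,432]],(215,105),5)
s=ct([[612,208],[453,207],[592,130]],(255,185),5.5)
for n,a,b in zip(names,t,s):
    r=least_squares(lambda P:np.r_[(proj(T,[P])-a).ravel(),(proj(S,[P])-b).ravel()],[.53,-.38,.06])
    print(n,r.x.round(4),r.fun.round(2))
LT=L+[[118,0,69]]
tt=np.r_[t,ct([[525,200]],(215,105),5)]
Ls=LT;ss=np.r_[s,ct([[200,182]],(255,185),5.5)]
r=least_squares(lambda v:np.r_[(proj(T,unit(v,LT))-tt).ravel(),(proj(S,unit(v,Ls))-ss).ravel()],[.53,-.38,0,-1.1])
print(r.x.round(4),np.degrees(r.x[3]),r.fun.round(1))
v=r.x;print(unit(v,L+[[-15,26,65],[29,-26,68]]).round(4))
np.save("v.npy",v)
E
```

```text
rockerpivot [ 0.5211 -0.3584  0.0601] [-0.05  0.01 -0.06  0.  ]
square [ 0.5455 -0.4102  0.0627] [-0.05  0.02 -0.06 -0.  ]
round [ 0.4731 -0.3809  0.0607] [-0.05  0.02 -0.07  0.  ]
[ 0.5096 -0.3958 -0.0032 -1.1194] -64.13870933483952 [ 0.2  0.9  0.2  0.2  0.  -0.2 -0.4 -0.9 -0.   1.2 -0.3  0.8 -0.2  0.1
  0.4 -2.2]
[[ 0.5203 -0.3584  0.0568]
 [ 0.5456 -0.4106  0.0608]
 [ 0.4735 -0.3811  0.0608]
 [ 0.5264 -0.371   0.0618]
 [ 0.4988 -0.4333  0.0648]]
```

The triangulation agrees to about 1 mm. The plan is to keep the fingers closed at yaw ≈ 25.9° (aligned with the unit), travel high, then press each key in small steps.

Call:
jog_arm --pt "0 0 0 0 0 0 -0.108" --pt "0 0 0 0 0 0 -0.108" --pt "0 4.5 0 0 0 0 0" --pt "0 4.5 0 0 0 0 0" --pt "0 4.5 0 0 0 0 0" --pt "0 4.5 0 0 0 0 0" --pt "0 4.5 0 0 0 0 0" --pt "0 4.5 0 0 0 0 0" --squeeze 10

```text
time_s: 0.9
eef_pos: [0.3785, -0.4399, 0.219]
eef_rot: [-180.0, 0.0, 25.9]
wrist_force: [0.8, -0.3, 0.1]
grip_width: 0.0335
finger_force: 0.0
```

Call:
jog_arm --pt "0 4.5 0 0 0 0 0" --pt "0 4.5 0 0 0 0 0" --pt "0 4 0.2 0 0 0 0" --pt "0 2 0 2 0 0 0" --pt "0 1 0 3 0 0 0" --pt "0 0 0 3 0 0 0" --pt "0 0 0 0 0 0 0" --pt "0 0 0 0 0 0 0"

```text
time_s: 1.7
eef_pos: [0.5215, -0.3727, 0.1387]
eef_rot: [-179.9, 0.0, 25.9]
wrist_force: [-0.5, -0.8, 0.6]
grip_width: 0.0005
finger_force: 0.0
```

```bash
cat >> h.py <<'E'
def delta(s,P):
    R=Ro.from_euler('xyz',s["eef_rot"],degrees=True).as_matrix()
    return (R.T@(np.array(P)-s["eef_pos"])*100).round(2)
E
python3 - <<'E'
from h import *; from bench import env,grab_frame; import cv2
s=env.state();v=np.load("v.npy");v[2]=0
print(s["time_s"],s["eef_pos"],s["eef_rot"],s["grip_width"],s["wrist_force"],"yaw want",np.degrees(v[3])+90)
for n,P in zip(("rocker","square","round"),unit(v,[[-14.5,26,65],[29,26,64],[-29,-26,64]])): print(n,P.round(4),delta(s,P+[0,0,.014]))
for n in("wrist","top"):
    f=grab_frame(n);pickle.dump(f,open(n+"1.pkl","wb"));cv2.imwrite(f"pics/{n}1.png",f["color"])
    print(f["fx"],f["cx"],f["cy"],f["position"],f["rotation"])
E
```

```text
1.7 [ 0.52148654 -0.3727311   0.13870685] [-1.79875752e+02  4.83028335e-02  2.58833374e+01] 0.0004734937553579156 [-0.48822555 -0.78746772  0.55461832] yaw want 25.86129066516048
rocker [ 0.5266 -0.3714  0.065 ] [0.52 0.12 5.97]
square [ 0.5456 -0.4106  0.064 ] [0.52 4.47 6.06]
round [ 0.4735 -0.3811  0.064 ] [-4.67 -1.33  6.08]
309.70691628693146 322.67119738692173 197.47109257113695 [ 0.58131097 -0.34447063  0.30509248] [-13.13393173   0.13190079 -64.09510322]
486.6786007116696 312.88395098199663 190.222873886935 [ 0.31311684 -0.47576738  0.91280422] [ 10.82290385  -1.2000615  -89.34303796]
```

View pics/wrist1.png

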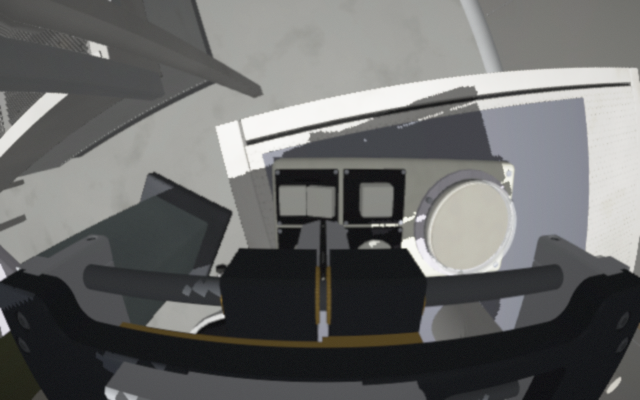

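The wrist view shows the rocker centred near (307,201) and the square key near (377,201), with the fingers between them at (322,225). I'll check this against the fit with the fisheye model.

```bash
python3 - <<'E'
from h import *
f=pickle.load(open("wrist1.pkl","rb"));v=np.load("v.npy");v[2]=0
P=unit(v,[[-29,26,60],[29,26,64]])
p=(P-f["position"])@Ro.from_euler('xyz',f["rotation"],degrees=True).as_matrix()
p=np.c_[p[:,0],-p[:,1],-p[:,2]]
r=np.hypot(p[:,0],p[:,1]);k=f["fx"]*np.arctan2(r,p[:,2])/r
print(f["cx"]+k*p[:,0],f["cy"]+k*p[:,1])
E
```

```text
[306.0525218  377.44252851] [201.95024187 203.19018955]
```

The fit holds to about 1 mm. Next is pressing the rocker.

Call:
jog_arm --pt "0 0.5 0.15 2.5 0 0 0" --pt "0 0 0 2.0 0 0 0" --pt "0 0 0 0.7 0 0 0" --pt "0 0 0 0.3 0 0 0" --pt "0 0 0 0.3 0 0 0" --pt "0 0 0 0.2 0 0 0" --pt "0 0 0 0.1 0 0 0" --pt "0 0 0 0.1 0 0 0"

```text
time_s: 2.6
eef_pos: [0.5283, -0.3737, 0.0792]
eef_rot: [179.8, -0.1, 25.9]
wrist_force: [1.1, -1.9, 3.6]
grip_width: 0.0007
finger_force: 1.2
```

Call:
jog_arm --pt "0 0 0 0.1 0 0 0" --pt "0 0 0 0.1 0 0 0"

```text
time_s: 2.8
eef_pos: [0.5279, -0.373, 0.0762]
eef_rot: [179.9, -0.0, 25.9]
wrist_force: [0.4, -1.9, 2.4]
grip_width: 0.0006
finger_force: 1.3
```

Call:
jog_arm --pt "0 0 0 0.1 0 0 0" --pt "0 0 0 0 0 0 0"

```text
time_s: 3.0
eef_pos: [0.5275, -0.3725, 0.0745]
eef_rot: [180.0, -0.0, 25.9]
wrist_force: [1.5, -2.4, 2.6]
grip_width: 0.0004
finger_force: 1.4
```

Call:
jog_arm --pt "0 0 0 0.1 0 0 0" --pt "0 0 0 0 0 0 0"

```text
time_s: 3.2
eef_pos: [0.5275, -0.3726, 0.0743]
eef_rot: [180.0, -0.0, 25.9]
wrist_force: [0.5, -0.1, 6.3]
grip_width: 0.0002
finger_force: 2.9
```

Call:
jog_arm --pt "0 0 0 0.1 0 0 0" --pt "0 0 0 0 0 0 0"

```text
time_s: 3.4
eef_pos: [0.5275, -0.3726, 0.0742]
eef_rot: [180.0, -0.0, 25.9]
wrist_force: [-1.5, -0.6, 10.1]
grip_width: 0.0004
finger_force: 4.9
```

The rocker hit its stop (flush at 60 mm, 10 N). Now I lift and move to the square key.

Call:
jog_arm --pt "0 0 0 -3 0 0 0" --pt "0 0 2.1 0 0 0 0" --pt "0 0 2.1 0 0 0 0" --pt "0 0 0 1.4 0 0 0" --pt "0 0 0 0.7 0 0 0" --pt "0 0 0 0.3 0 0 0" --pt "0 0 0 0.2 0 0 0" --pt "0 0 0 0.2 0 0 0"

```text
time_s: 4.2
eef_pos: [0.5448, -0.4087, 0.074]
eef_rot: [-179.8, 0.0, 25.9]
wrist_force: [-1.3, 1.6, 2.8]
grip_width: 0.0004
finger_force: 1.4
```

Call:
jog_arm --pt "0 0 0 0.1 0 0 0" --pt "0 0 0 0.1 0 0 0" --pt "0 0 0 0 0 0 0"

```text
time_s: 4.5
eef_pos: [0.5457, -0.4099, 0.0725]
eef_rot: [180.0, -0.0, 25.9]
wrist_force: [0.5, 0.8, 1.0]
grip_width: 0.0005
finger_force: 0.5
```

Call:
jog_arm --pt "0 0 0 0.1 0 0 0" --pt "0 0 0 0 0 0 0"

```text
time_s: 4.7
eef_pos: [0.5459, -0.4101, 0.0723]
eef_rot: [180.0, -0.0, 25.9]
wrist_force: [-2.3, 3.0, 4.7]
grip_width: 0.0008
finger_force: 2.5
```

Call:
jog_arm --pt "0 0 0 0.1 0 0 0" --pt "0 0 0 0 0 0 0"

```text
time_s: 4.9
eef_pos: [0.5459, -0.4102, 0.0723]
eef_rot: [180.0, -0.0, 25.9]
wrist_force: [-3.6, 4.1, 8.6]
grip_width: 0.0005
finger_force: 4.3
```

The square key is down on its stop. Now the round key.

Call:
jog_arm --pt "0 0 0 -3 0 0 0" --pt "0 -2.6 -2.9 0 0 0 0" --pt "0 -2.6 -2.9 0 0 0 0" --pt "0 0 0 0 0 0 0" --pt "0 0 0 1.4 0 0 0" --pt "0 0 0 0.7 0 0 0" --pt "0 0 0 0.3 0 0 0" --pt "0 0 0 0.2 0 0 0"

```text
time_s: 5.7
eef_pos: [0.4743, -0.3814, 0.0742]
eef_rot: [180.0, 0.0, 25.9]
wrist_force: [-1.2, -0.7, 2.1]
grip_width: 0.0007
finger_force: 1.5
```

Call:
jog_arm --pt "0 0 0 0.2 0 0 0" --pt "0 0 0 0.1 0 0 0" --pt "0 0 0 0 0 0 0"

```text
time_s: 6.0
eef_pos: [0.4743, -0.3814, 0.0723]
eef_rot: [179.9, -0.0, 25.9]
wrist_force: [-0.5, 0.3, 2.7]
grip_width: 0.0004
finger_force: 1.9
```

Call:
jog_arm --pt "0 0 0 0.1 0 0 0" --pt "0 0 0 0 0 0 0"

```text
time_s: 6.2
eef_pos: [0.4743, -0.3814, 0.0722]
eef_rot: [179.9, -0.0, 25.9]
wrist_force: [-1.7, 1.5, 8.7]
grip_width: 0.0005
finger_force: 4.2
```

The round key is down too. I'll lift away and check.

Call:
jog_arm --pt "0 0 0 -3 0 0 0" --pt "0 0 0 -4 0 0 0" --pt "0 -4 0 -4 0 0 0" --pt "0 -4.5 0 -2 0 0 0" --pt "0 -4.5 0 0 0 0 0" --pt "0 -4.5 0 0 0 0 0" --pt "0 -4.5 0 0 0 0 0" --pt "0 0 0 0 0 0 0"

```text
time_s: 7.0
eef_pos: [0.2754, -0.4766, 0.1954]
eef_rot: [-180.0, 0.1, 25.5]
wrist_force: [0.4, 0.2, -0.1]
grip_width: 0.0001
finger_force: 0.0
```

```bash
python3 - <<'E'
from bench import grab_frame
import cv2,numpy as np
a=grab_frame("top")["color"][105:295,215:405]
b=grab_frame("scene")["color"]; cv2.imwrite("pics/s2.png",b); b=b[185:265,255:390]
a=cv2.resize(a,(400,400),interpolation=2);b=cv2.resize(b,(400,237),interpolation=2)
o=np.zeros((400,800,3),np.uint8);o[:,:400]=a;o[:237,400:]=b
cv2.imwrite("pics/end.png",o)
E
```

```text
(no output)
```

View pics/end.png

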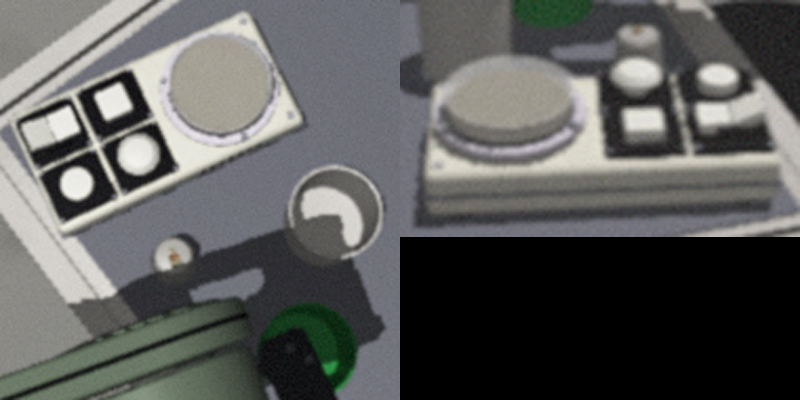

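The rocker is tipped over, with its near face raised at the right of the scene crop. The square and round caps sit lower, and the stop, dish, cap and cup are in their places.

```bash
python3 -c "
from bench import order
print(order.sign_off())"
```

```text
the job is handed in; nothing more can be done
None
```

I tipped the rocker over, then pushed the square key and the round key down, each to its stop and in that order; the closing pictures show the stop head up and the dish, lamp cap and cup in place, and I handed the job in at about 7 s.

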